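# Spring the retaining clip off a trolley caster's axle with the hooked pick

### The job

The ware trolley's caster must come apart for greasing: with the hooked pick from the tool rack, feel your way in along the axle under the back of the spring clip until the hook just touches the thin dust shield behind it, then pull the clip up out of its groove, and carry it on the hook to the white parts dish and leave it lying in there. Go gently so that the pick never dents the shield nor scores the axle, do not touch the clip with the fingers, let it neither fly off nor drop, and leave the other tools and pots alone. Hang the pick back upright in its own slot of the rack.

Things in the scene. Friction and masses are not known exactly. Their poses are not given: they have to be found in the camera images.
- caster: Trolley caster, upside down, plate clamped to the bench; fixed. Origin: centre of the plate's underside on the bench; z up, x along the axle to its free end, which carries the clip. Wheel 125 mm dia, 36 mm wide, centred over the origin, top 155 mm above the bench; fork legs either side. Two hold-down clamps stand 32 mm high at y = +-64 mm. All of it is rigid
- groove (a point): Middle of the clip's groove on the axle's axis, 37.4 mm along the caster's x and 92.5 mm above the bench. Along the caster's x: fork leg to 28.5 mm; then the bare axle (22 mm dia) with a dust shield (47 mm dia disc, 2 mm thick) tight on it, its outer face anywhere from 30.7 to 35.7 mm: not measured, feel for it; it dents above 5 N; groove (17 mm dia) 36 to 39; axle end (22 mm dia) 39 to 46
- axle_crest (a point): Highest line of the bare axle end, 103.5 mm above the bench, 42.5 mm along the caster's x
- clip: Steel spring clip, a flat C ring standing in the groove, mouth down, about 25 g: 41.6 mm outside dia, 32.8 mm inside, 2.2 mm thick. Origin: centre of the ring; x along the axle outwards, z from the mouth to the back. Four tongues reach in to the groove, 50 and 122 degrees either side of the back; the lower two sit on sprung jaws. On a hook it hangs mouth down, lowest point 14 mm below its origin
- clip_window (a point): Middle of the open window under the clip's back (13.7 mm along the clip's z): 12 mm wide, 5.4 mm high from the axle's crest up to the ring. The dust shield is 0.5 to 6 mm behind the clip. Pulled straight up there, the clip gives way over some 7 mm at 10 to 20 N, snaps over the axle, and is clear of it when 30 mm higher
- pick: Hooked pick hanging upright in a slot of the rack, the tool with the longest round shank, about 70 g. Origin: on the shank's axis, under the collar (24 mm dia, 6 mm thick) that rests on the rack; z up along the handle, x the way the hook points. Round shank 5 mm dia down to z = -88 mm, where a hook 3 mm thick bends off along x
- pick_grip (a point): Middle of the pick's handle, 45 mm above its origin. Wooden handle 16 x 16 mm, flat sides facing x and y, from 6 to 84 mm (cap to 88 mm) above the origin
- hook_tip (a point): End of the hook, on its centre line: 20 mm along x and 86.8 mm below the pick's origin; the hook rises 1.2 mm from root to end; the lowest point of the pick is its root, 89.5 mm below the origin
- rack: Steel tool rack, fixed; origin on the bench below its middle slot, z up, y along the row, x towards the slots' mouths (towards the robot and the dish). Top plate 6 mm thick, upper face 112 mm above the bench, no back wall. Slots 10 mm wide at y = -85, 0 and 85 mm, open to +x (plate's edge x = 23 mm, closed end x = -7 mm). Tools hang at x = 0 with the hook to +x and lift straight up
- dish: White round parts dish, loose, straight-sided, 144 mm across its rim (inside 136), 34 mm high, flat floor 5 mm above its underside. Origin: centre of its underside
- awl: short straight awl (shank 52 mm) with the same handle as the pick, hanging in another slot; to be left alone. Origin under its collar
- scraper: scraper with a square blade and the same handle, in the third slot; to be left alone. Origin under its collar
- vase: round clay vase 108 mm across, 112 mm high; to be left alone. Origin: centre of its underside
- grease_tin: tin 68 mm across, 50 mm high; to be left alone. Origin: centre of its underside
There are look-alikes about, which are no part of the job. What is shaped like the pick but green or yellow is not meant.

How it is judged:
By the outcome, as a careful person would: the job done as asked, in the order asked, and still so for the second after the job is handed in, with the robot touching nothing.
It also fails if it takes over 67 s, if anything falls off the work surface, if the arm or the gripper's body presses on something with over 40 N, if the wrist force passes 120 N, or if a joint passes its speed limit or range.

### The arm

A 6-joint arm with a two-finger parallel gripper is mounted at the origin on the work surface. World frame = base frame: x ahead of the robot, y to its left, z up, the work surface at z = 0. Lengths are in mm, angles in rad, forces in N, time in s.
With the tool pointing down it reaches from about 275 to 1000 mm from the base axis. Payload 8.4 kg.
Tool frame: the origin (TCP) lies on the mounting face of the last link; the fingertips stand 173 mm ahead of it and the grasp point (between the pads) lies 155 mm ahead of it; z points along the fingers, y is the line along which they close (so a half turn about z gives the same grasp; the last joint's range is limited). The gripper opens to 85 mm and grips with 20 to 120 N. Pads are 22 mm wide; open, the fingers measure 114 mm over their backs; the gripper's body (76 mm by 85 mm) begins 54 mm behind the grasp point. The pads swing forward as they close: fully open they stand 13 mm farther back than shut.
Start: joints at [-1.213, 0.353, 1.633, -0, 1.155, -0.002], TCP at [220.054, -584.984, 404.681] pointing down, gripper open.
Joint ranges: [-2.63, 2.63], [-0.92, 2.1], [0.06, 2.66], [-1.3, 4.44], [0, 2.69], [-3.02, 3.02]. Speed limits (rad/s): [2.22, 2.22, 2.79, 3.14, 3.14, 3.14].

### API

Orientations are given as a unit quaternion [w, x, y, z].
In Python, from bench import sense, camera, job_done, outline_of, place_of gives the robot as it stands. The module is installed in compiled form; this text tells all that it offers.
- The arm moves only by the shell command python3 -m inch [OPENING], which reads ROWS from standard input. ROWS is a JSON list that holds a single list of rows (three levels of brackets), with 1 to 5 rows, each of 6 numbers: dx, dy, dz in mm, then a rotation vector rx, ry, rz in rad; each row shifts and turns the commanded pose from where the row before left it, along the tool's axes as they then stand; what a row does not reach is not made up. A row lasts 1/8 s, in which the tool goes at most 62.5 mm and 0.188 rad, less where a joint would pass 70% of its speed; a pose out of reach is approached as far as the arm can. OPENING is the finger opening in mm, set as the command begins (- or left out keeps the last). The fingers move at their own pace and stop on an object; the grip force is fixed at half the most. Time passes only in rows, so rows that do not move let the fingers close. It prints the time, the measured TCP pose, the force, the opening and the grip force at its end. Input that does not fit is refused with a message, and nothing moves.
- sense(): the state, without advancing time (a new reading comes with each control period).
- camera(name): name is "scene" or "top" or "wrist"; returns a dict with "pixels" (384x512x3 uint8, red, green, blue), "range_z" (384x512 float32, mm along the optical axis (not along the pixel's ray), 0 where there is no reading), "vfov" (degrees; the focal length in pixels is half the picture's height over the tangent of half this angle, whatever the lens; pixels are square), "cx", "cy" (the principal point, pixels), "camera_from_world" (4x4, takes a point from world to camera coordinates). Camera axes: x right, y down, z forward; pixel columns grow to the right and rows downward; lengths in mm; the calibration is good to about 2 mm. A picture is of the moment at which its call begins.
- job_done(): hands the job in; it is judged then, once.
Trained networks look in the newest picture that a camera, given by its name, has taken for a name from the list of things; names that differ only in an ending like _2 or _b are one class to them, and where a whole thing is asked for, a point or a joint stands for the part that bears it (a point fixed in the world has none). Each returns a list of dicts, best first, with "confidence" (0 to 1); they miss things now and then, are a little off and sometimes report something else, mostly with a low value. They report only what shows in the picture. A call takes as long as a camera call. They do not tell look-alikes from the thing itself.
- outline_of(camera, target): "region" (384x512 bool, what is visible of it) and "uv" ([column, row] in pixels, amid what is visible of it).
- place_of(camera, target): "uv" ([column, row] in pixels: a listed point, or the origin of a listed thing).
The state is a dict: "time_s": time; "qpos": joint angles; "qvel": joint speeds; "tau": joint torques, N m; "ee_pos": TCP position; "ee_rot": TCP orientation; "force": force on the tool from outside, world axes, zero at the start; "wrist_torque": the same for the moment, N m; "opening": finger opening in mm; "gripper_force": force on a finger pad.
Only numpy, scipy, OpenCV 4.12 (cv2) and the standard library are available. Lean on these libraries where they do the work, as an engineer would, in place of code of your own. Each camera call takes 0.05 s, during which the arm holds its last target. There are 200 camera calls.

## Working session

There is one attempt and no reset: what is moved stays moved. The work goes in short steps, Python scripts to look and compute and a shell command to move; the robot and the scene stay as the last step left them, time stands still between calls to the robot, and variables do not carry over. Pictures are saved under pics/ and viewed, at most 10 in all, crops included, and the job is handed in when it is done.

```bash
mkdir -p pics
cat > h.py <<'E'
import numpy as np, cv2
from bench import sense, camera, job_done, outline_of, place_of
from scipy.spatial.transform import Rotation as R
def f(c): return 192/np.tan(np.radians(c["vfov"])/2)
def world(c,uv,z):  # range z
    F=f(c); p=np.array([(uv[0]-c["cx"])/F*z,(uv[1]-c["cy"])/F*z,z,1])
    return (np.linalg.inv(c["camera_from_world"])@p)[:3]
def ray_at_h(c,uv,h): # intersect with world z=h
    a=world(c,uv,100.);b=world(c,uv,1000.); t=(h-a[2])/(b[2]-a[2]); return a+t*(b-a)
def cloud(c):
    F=f(c); v,u=np.mgrid[0:384,0:512]; z=c["range_z"]
    P=np.stack([(u-c["cx"])/F*z,(v-c["cy"])/F*z,z,np.ones_like(z)],-1)
    return (P@np.linalg.inv(c["camera_from_world"]).T)[...,:3]
def save(c,n): cv2.imwrite(n,c["pixels"][...,::-1])
def rot(q): return R.from_quat([q[1],q[2],q[3],q[0]])
E
python3 - <<'E'
from h import *
np.set_printoptions(precision=1,suppress=True)
ims=[]
H=dict(caster=0,groove=92.5,axle_crest=103.5,clip=92.5,clip_window=106.2,pick=112,pick_grip=157,hook_tip=25,rack=0,dish=0,awl=112,scraper=112,vase=0,grease_tin=0)
for n in ("scene","top"):
    c=camera(n); ims.append(c["pixels"])
    print(n,c["vfov"],np.linalg.inv(c["camera_from_world"])[:3,3])
    for t,h in H.items():
        for d in place_of(n,t)[:3]: print(t,round(d["confidence"],2),np.array(d["uv"]),ray_at_h(c,d["uv"],h))
cv2.imwrite("pics/a.png",cv2.resize(ims[0],(800,600))[...,::-1]);cv2.imwrite("pics/b.png",cv2.resize(ims[1],(800,600))[...,::-1])
print(sense()["time_s"],sense()["ee_rot"])
E
```

```text
scene 54.577306122288576 [1103.  -315.1  532.2]
caster 0.72 [129.7 278.4] [ 525.5 -226.2    0. ]
groove 0.63 [131.  246.6] [ 549.4 -213.7   92.5]
axle_crest 0.7 [130.2 244.3] [ 556.3 -215.3  103.5]
clip 0.57 [131.4 245.4] [ 546.6 -212.    92.5]
clip_window 0.48 [126.8 241. ] [ 547.3 -218.   106.2]
pick 0.83 [337.6 179.6] [617.8 233.2 112. ]
pick 0.74 [248.5 158.2] [416.1 131.2 112. ]
pick_grip 0.84 [284.4 145.8] [486.5 186.2 157. ]
pick_grip 0.75 [252.3 139. ] [410.4 147.3 157. ]
pick_grip 0.63 [339.3 163.4] [623.3 226.  157. ]
hook_tip 0.91 [343.8 212.9] [634.6 249.   25. ]
hook_tip 0.69 [257.3 179.2] [390.5 174.4  25. ]
rack 0.86 [299.6 191. ] [472.5 254.6   0. ]
dish 0.78 [215.  237.4] [511.9 -26.    0. ]
awl 0.83 [317.8 140.8] [440.8 337.3 112. ]
awl 0.73 [342.5 256. ] [799.9  61.7 112. ]
awl 0.24 [131.4 244.4] [ 568.6 -215.7  112. ]
scraper 0.84 [298.7 153.2] [467.6 248.4 112. ]
vase 0.77 [342.1 259.6] [726.4 153.5   0. ]
grease_tin 0.95 [208.  199.6] [366.4  34.8   0. ]
top 55.1973549337576 [ 376.    45.1 1048.5]
caster 0.78 [341.7 199.5] [ 524.5 -222.4    0. ]
caster 0.56 [351
[... 252 characters left out ...]
53.2] [370.8 167.  112. ]
pick 0.59 [197.3 202. ] [499.7 178.1 112. ]
pick 0.42 [343.6 182.6] [ 553.1 -200.5  112. ]
pick_grip 0.51 [168.8 161.4] [594.9 245.6 157. ]
pick_grip 0.5 [195.9 253.4] [370.5 171.1 157. ]
pick_grip 0.43 [198.3 200.3] [498.  169.5 157. ]
hook_tip 0.62 [170.5 172.8] [594.1 268.9  25. ]
hook_tip 0.49 [203.7 212.7] [481.3 171.8  25. ]
rack 0.56 [177.6 216.5] [472.6 248.6   0. ]
rack 0.16 [137.9 223.4] [452.4 359.6   0. ]
dish 0.96 [273.5 203.6] [511.3 -24.7   0. ]
awl 0.66 [136.7 222.8] [445.8 329.1 112. ]
scraper 0.49 [168.4 212.9] [471.3 250.5 112. ]
vase 0.78 [209.7 133.9] [718.4 163.9   0. ]
grease_tin 0.59 [256.5 252.4] [372.9  23.7   0. ]
1.5 [-0.   1.   0.2 -0. ]
```

View pics/a.png

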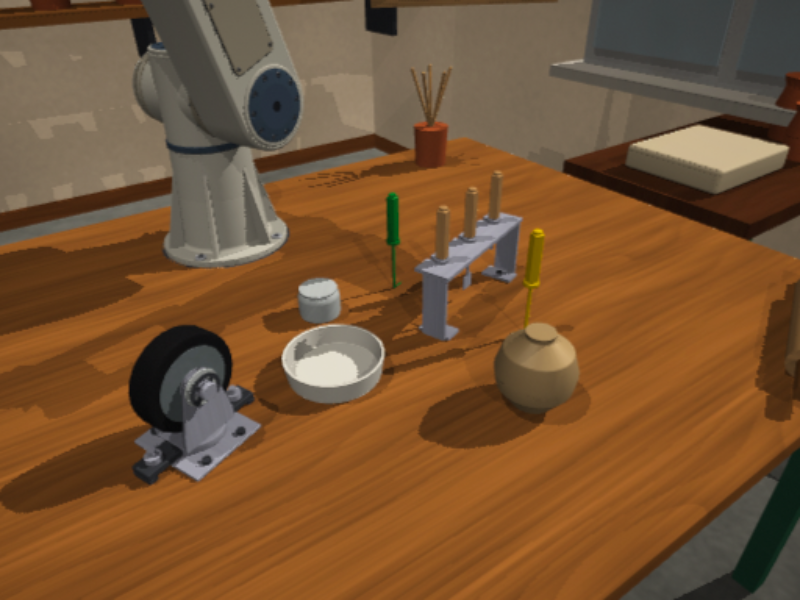

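View pics/b.png

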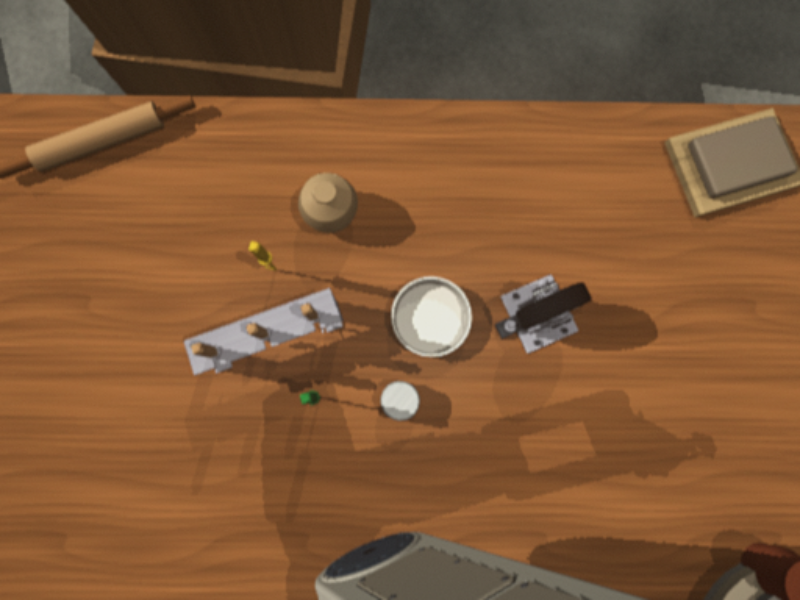

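Scene picture: caster at about (200,400), dish at (333,362), rack with three wooden tools around (470,230), green look-alike at (393,240), yellow look-alike at (535,265), vase at (537,370). Top picture: the wheel runs from (510,328) to (590,290). The rack slots are at (308,310), (255,328) and (203,348), with the mouths towards the robot. Next I'll find out which slot holds the long round shank.

Run:
```python
from h import *
np.set_printoptions(precision=2,suppress=True)
c=camera("wrist");s=sense();T=np.linalg.inv(c["camera_from_world"]);Rt=rot(s["ee_rot"]).as_matrix()
print(c["vfov"],Rt.T@(T[:3,3]-s["ee_pos"]),Rt.T@T[:3,:3]);print(Rt)
t=camera("scene");P=cloud(t)
cv2.imwrite("pics/c.png",cv2.resize(t["pixels"][110:225,230:360],(780,600),interpolation=cv2.INTER_CUBIC)[...,::-1])
t=camera("top");P=cloud(t)
# wheel direction: tall points near the caster
m=(abs(P[...,0]-530)<110)&(abs(P[...,1]+230)<110)&(P[...,2]>125)&(P[...,2]<165)
q=P[m][:,:2];print(len(q),q.mean(0),np.linalg.svd(q-q.mean(0))[2])
m=(abs(P[...,2]-112)<5)&(abs(P[...,0]-472)<80)&(abs(P[...,1]-250)<150)
q=P[m][:,:2].astype(np.float32);print(len(q),q.mean(0),cv2.minAreaRect(q))
```

```text
69.36941138810067 [68.47  0.71 31.29] [[ 0.   -0.96 -0.27]
 [ 1.    0.   -0.  ]
 [ 0.   -0.27  0.96]]
[[ 0.94  0.35 -0.  ]
 [ 0.35 -0.94  0.  ]
 [-0.   -0.   -1.  ]]
574 [ 517.91 -224.56] [[ 0.39 -0.92]
 [ 0.92  0.39]]
1840 [474.79 250.56] ((474.0323486328125, 252.43231201171875), (58.85896682739258, 250.42892456054688), 20.797435760498047)
```

View pics/c.png

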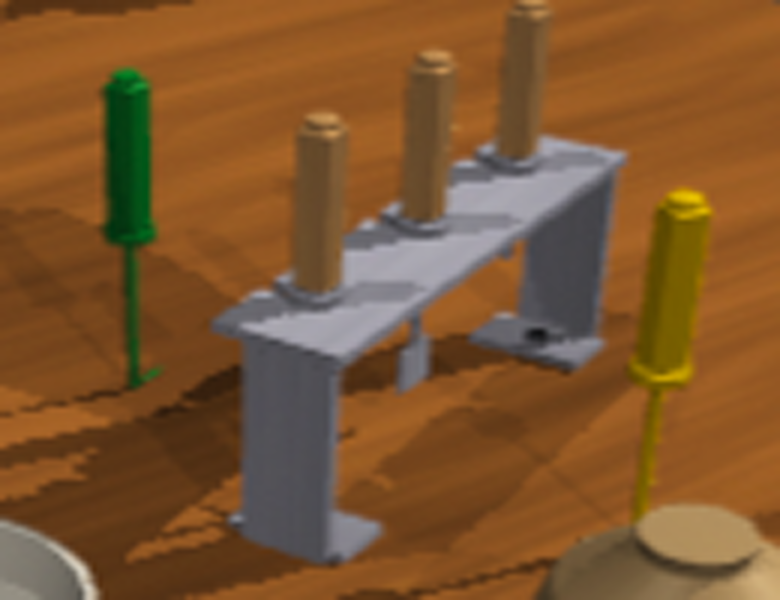

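The middle tool is the scraper at (410,350), and the far tool's short shank shows at (507,250). So the pick must be in the near slot, hidden behind the rack leg. On the way I'll view the clip from the axle side.

```bash
echo '[[[50.3, -23.6, 2.5, 0, 0, 0], [50.3, -23.6, 2.5, 0, 0, 0], [50.3, -23.6, 2.5, 0, 0, 0], [50.3, -23.6, 2.5, 0, 0, 0], [50.3, -23.6, 2.5, 0, 0, 0]]]' | python3 -m inch && echo '[[[50.3, -23.6, 2.5, 0, 0, 0], [50.3, -23.6, 2.5, 0, 0, 0], [50.3, -23.6, 2.5, 0, 0, 0], [50.3, -23.6, 2.5, 0, 0, 0], [50.3, -23.6, 2.5, 0, 0, 0]]]' | python3 -m inch && echo '[[[0, 0, 0, 0, 0, 0]]]' | python3 -m inch
cat > cas.py <<'E'
from h import *
np.set_printoptions(precision=1,suppress=True)
c=camera("wrist");np.savez("cas.npz",**{k:c[k] for k in c})
for t,h in dict(groove=92.5,axle_crest=103.5,clip=92.5,clip_window=106.2,caster=0).items():
    for d in place_of("wrist",t)[:2]:
        u=d["uv"];z=c["range_z"][int(u[1]),int(u[0])]
        print(t,round(d["confidence"],2),np.array(u),ray_at_h(c,u,h),world(c,u,z))
P=cloud(c)
m=(abs(P[...,0]-530)<120)&(abs(P[...,1]+230)<120)&(P[...,2]>145)&(P[...,2]<160)
q=P[m][:,:2].astype(np.float32);print(len(q),q.mean(0),q.size and np.linalg.svd(q-q.mean(0),full_matrices=False)[2],cv2.minAreaRect(q))
cv2.imwrite("pics/d.png",cv2.resize(c["pixels"],(800,600),interpolation=cv2.INTER_CUBIC)[...,::-1])
print(rot(sense()["ee_rot"]).as_matrix())
E
python3 cas.py
```

```text
time_s: 2.28
ee_pos: [415.0, -384.6, 392.3]
ee_rot: [0.0, 0.984, 0.179, 0.0]
force: [0.4, -0.8, -0.2]
opening: 85.3
gripper_force: 0.0
time_s: 2.9
ee_pos: [608.9, -185.5, 379.8]
ee_rot: [0.0, 0.984, 0.179, 0.0]
force: [-0.3, 0.4, -0.1]
opening: 85.5
gripper_force: 0.0
time_s: 3.02
ee_pos: [609.8, -184.3, 379.3]
ee_rot: [-0.0, 0.984, 0.181, 0.0]
force: [-1.0, -0.9, 0.5]
opening: 85.6
gripper_force: 0.0
groove 0.79 [268.7 248.2] [ 559.1 -215.    92.5] [ 563.8 -212.7  103.1]
groove 0.58 [270.4 238.8] [ 569.3 -212.8   92.5] [ 565.2 -214.8   82.4]
axle_crest 0.63 [272.4 250.7] [ 562.9 -216.9  103.5] [ 562.2 -217.2  102.1]
axle_crest 0.2 [ 56.9 281.4] [454.5 -27.6 103.5] [393.    9.5  35.1]
clip 0.61 [271.7 246.4] [ 562.  -217.1   92.5] [ 566.2 -215.   101.9]
clip_window 0.7 [272.7 258.3] [ 556.7 -219.5  106.2] [ 559.8 -218.   112.6]
caster 0.86 [268.7 240.3] [ 528.5 -230.3    0. ] [ 564.9 -212.9   87.1]
1516 [ 534.  -225.8] [[ 0.4 -0.9]
 [ 0.9  0.4]] ((531.9273071289062, -227.1934356689453), (21.2709903717041, 67.7259750366211), 20.008716583251953)
[[ 0.9  0.4 -0. ]
 [ 0.4 -0.9 -0. ]
 [-0.   0.  -1. ]]
```

View pics/d.png

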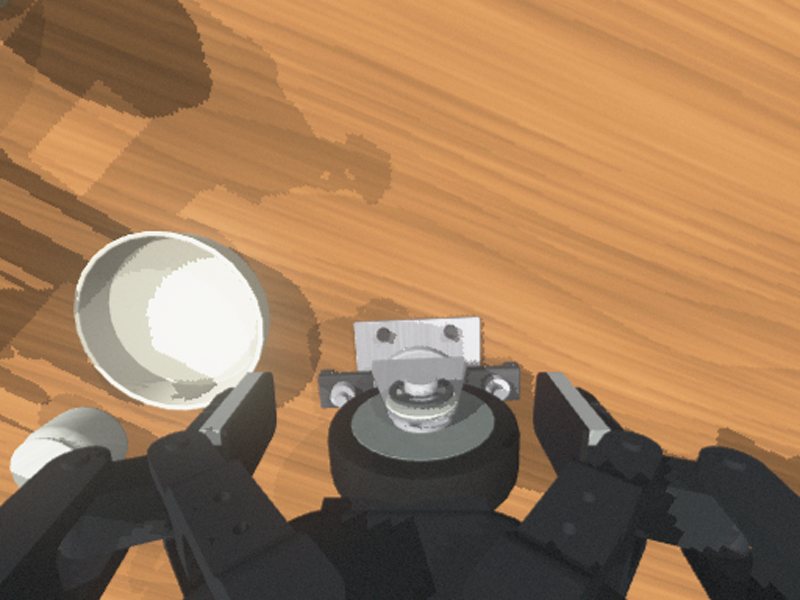

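Run:
```python
from h import *
np.set_printoptions(precision=2,suppress=True)
c=dict(np.load("cas.npz")); P=cloud(c)
im=c["pixels"]
cv2.imwrite("pics/e.png",cv2.resize(im[195:285,200:335],(800,533),interpolation=cv2.INTER_CUBIC)[...,::-1])
yaw=np.radians(22.5)
o=np.array([525,-226.])
def loc(P,yaw):
    d=P[...,:2]-o; return d[...,0]*np.cos(yaw)+d[...,1]*np.sin(yaw), -d[...,0]*np.sin(yaw)+d[...,1]*np.cos(yaw)
x,y=loc(P,yaw);z=P[...,2]
near=(abs(x)<80)&(abs(y)<85)
# plate: low points
m=near&(z>2)&(z<14)&(x>0); q=P[m]; print("plate",len(q),np.median(q[:,2]),cv2.minAreaRect(q[:,:2].astype(np.float32)))
# clamps
for sg in (1,-1):
    m=near&(z>22)&(z<40)&(y*sg>40); q=P[m]; print("clamp",sg,len(q),q.mean(0),np.ptp(q,axis=0))
# wheel side plane
m=near&(z>112)&(z<150)&(x>10)&(abs(y)<45); q=P[m]; 
for _ in range(4):
    cc=q.mean(0);n=np.linalg.svd(q-cc,full_matrices=False)[2][2]; r=(q-cc)@n; q=q[abs(r)<max(1.2,1.5*r.std())]
print("wheel face",len(q),cc,n*np.sign(n[0]),np.degrees(np.arctan2(n[1],n[0])))
# axle end/clip bits
for lo,hi in((94,104),(104,110),(110,116)):
    m=near&(z>lo)&(z<hi)&(x>34)&(abs(y)<30); print(lo,m.sum(),x[m].mean(),y[m].min(),y[m].max(),y[m].mean(),np.percentile(x[m],[5,50,95]))
```

```text
plate 2203 4.653256912788834 ((551.8831176757812, -216.20208740234375), (52.75141906738281, 166.40611267089844), 24.210525512695312)
clamp 1 143 [ 500.48 -170.65   25.89] [20.72 18.54 10.09]
clamp -1 151 [ 552.32 -286.89   25.93] [19.49 46.17 14.78]
wheel face 2285 [ 539.41 -221.67  131.19] [0.91 0.4  0.04] 23.706618166211477
94 299 38.55807285973385 -23.10496333630528 16.982046978754454 -3.026548836651472 [34.54 38.   42.91]
104 79 35.14572385229262 -19.143191912833473 12.804131454537625 -3.4846445966661834 [34.16 35.22 35.97]
110 37 35.005008329973016 -11.986706478243528 6.0497077332481375 -3.2840993196217756 [34.2  35.03 35.62]
```

View pics/e.png

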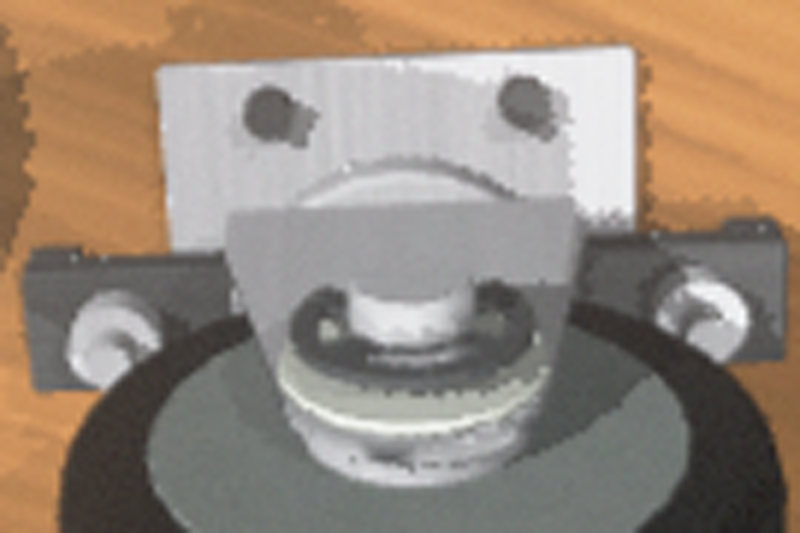

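The crop shows the dark clip ring around (412,335) with its back towards the bottom, and the pale shield behind it at (415,400). From the cloud, caster yaw is about 23.9° and the groove is near (558,-216). Now to the rack.

```bash
echo '[[[3.1, -53.1, -3, 0, 0, 0], [3.1, -53.1, -3, 0, 0, 0], [3.1, -53.1, -3, 0, 0, 0], [3.1, -53.1, -3, 0, 0, 0], [3.1, -53.1, -3, 0, 0, 0]]]' | python3 -m inch >/dev/null && echo '[[[3.1, -53.1, -3, 0, 0, 0], [3.1, -53.1, -3, 0, 0, 0], [0, 0, 0, 0, 0, -0.1745], [0, 0, 0, 0, 0, -0.1745], [0, 0, 0, 0, 0, -0.1745]]]' | python3 -m inch >/dev/null&& echo '[[[0, 0, 0, 0, 0, -0.1745], [0, 0, 0, 0, 0, -0.1745], [0, 0, 0, 0, 0, -0.1745], [0, 0, 0, 0, 0, -0.1745], [0, 0, 0, 0, 0, -0.1745]]]' | python3 -m inch>/dev/null && echo '[[[0, 0, 0, 0, 0, -0.1745], [0, 0, 0, 0, 0, 0]]]' | python3 -m inch
python3 - <<'E'
from h import *
np.set_printoptions(precision=2,suppress=True)
c=camera("wrist");np.savez("rk.npz",**c);P=cloud(c);s=sense()
print(rot(s["ee_rot"]).as_matrix(),s["qpos"])
for t,h in dict(pick=112,pick_grip=157,hook_tip=25,awl=112,scraper=112,rack=0).items():
    for d in place_of("wrist",t)[:2]:
        u=d["uv"];print(t,round(d["confidence"],2),np.array(u),ray_at_h(c,u,h))
m=(abs(P[...,2]-112)<4)&(abs(P[...,0]-472)<90)&(abs(P[...,1]-250)<160)
print(cv2.minAreaRect(P[m][:,:2].astype(np.float32)))
m=(P[...,2]>193)&(P[...,2]<206)&(np.hypot(P[...,0]-498,P[...,1]-171)<30)
q=P[m][:,:2].astype(np.float32);print(m.sum(),q.mean(0),cv2.minAreaRect(q),P[m][:,2].max())
cv2.imwrite("pics/f.png",cv2.resize(c["pixels"],(800,600),interpolation=cv2.INTER_CUBIC)[...,::-1])
E
```

```text
time_s: 5.45
ee_pos: [497.2, 167.7, 400.9]
ee_rot: [0.0, 0.57, 0.821, 0.0]
force: [0.2, -0.1, 1.0]
opening: 85.4
gripper_force: 0.0
[[-0.35  0.94  0.  ]
 [ 0.94  0.35  0.  ]
 [-0.    0.   -1.  ]] [ 0.32  0.2   1.85 -0.    1.09 -0.03]
pick 0.96 [139.7 137.9] [379.17 176.27 112.  ]
pick 0.94 [263.2 189.2] [501.75 170.5  112.  ]
pick_grip 0.9 [117.4 143.1] [380.99 176.1  157.  ]
pick_grip 0.86 [259.7 205. ] [499.01 167.78 157.  ]
hook_tip 0.7 [164.1 118.6] [368.81 190.3   25.  ]
scraper 0.7 [261.7  95.2] [470.43 249.57 112.  ]
scraper 0.57 [260.  103.9] [471.58 242.25 112.  ]
rack 0.77 [261.3 102.2] [471.08 249.79   0.  ]
((485.6385192871094, 227.98919677734375), (58.2230224609375, 198.4945831298828), 20.845184326171875)
471 [500.38 171.95] ((500.7415771484375, 170.95645141601562), (14.925922393798828, 15.549928665161133), 20.898542404174805) 201.07693482271242
```

View pics/f.png

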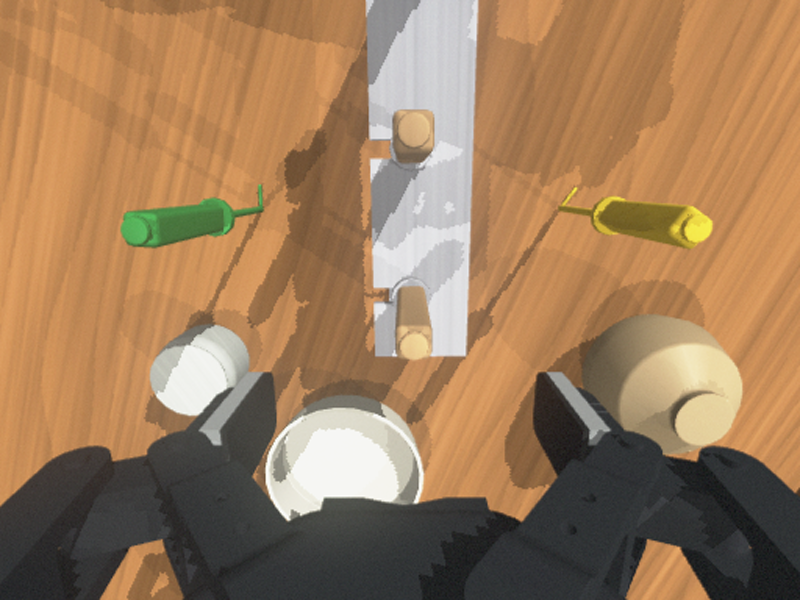

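View: the pick's handle is at (413,320) with its hook showing at (378,295), the scraper is at (413,135), and the green and yellow look-alikes are outside the rack. Centre over the pick, go down and grip.

```bash
echo '[[[1.9, 4.4, 0, 0, 0, 0], [0, 0, 30, 0, 0, 0], [0, 0, 30, 0, 0, 0], [0, 0, 20, 0, 0, 0], [0, 0, 9, 0, 0, 0]]]' | python3 -m inch >/dev/null&& echo '[[[0, 0, 0, 0, 0, 0], [0, 0, 0, 0, 0, 0]]]' | python3 -m inch && echo '[[[0, 0, 0, 0, 0, 0], [0, 0, 0, 0, 0, 0], [0, 0, 0, 0, 0, 0], [0, 0, 0, 0, 0, 0], [0, 0, 0, 0, 0, 0]]]' | python3 -m inch 0 && echo '[[[0, 0, 0, 0, 0, 0], [0, 0, 0, 0, 0, 0], [0, 0, 0, 0, 0, 0]]]' | python3 -m inch
```

```text
time_s: 6.68
ee_pos: [501.1, 172.1, 312.5]
ee_rot: [0.0, 0.569, 0.822, 0.001]
force: [0.0, 0.1, 0.4]
opening: 85.6
gripper_force: 0.0
time_s: 7.3
ee_pos: [500.7, 171.9, 311.9]
ee_rot: [0.0, 0.569, 0.822, 0.0]
force: [-0.5, 0.7, 1.6]
opening: 15.5
gripper_force: 58.3
time_s: 7.68
ee_pos: [500.7, 171.9, 311.8]
ee_rot: [0.0, 0.569, 0.822, 0.0]
force: [-0.5, -0.3, 5.4]
opening: 15.2
gripper_force: 58.6
```

```bash
echo '[[[0, 0, -10, 0, 0, 0], [0, 0, -25, 0, 0, 0], [0, 0, -30, 0, 0, 0], [0, 0, -30, 0, 0, 0], [0, 0, -25, 0, 0, 0]]]' | python3 -m inch && echo '[[[-47.6, -4.75, 0, 0, 0, 0], [-47.6, -4.75, 0, 0, 0, 0], [-47.6, -4.75, 0, 0, 0, 0], [-47.6, -4.75, 0, 0, 0, 0]]]' | python3 -m inch >/dev/null&& echo '[[[-47.6, -4.75, 0, 0, 0, 0], [-47.6, -4.75, 0, 0, 0, 0], [-47.6, -4.75, 0, 0, 0, 0], [-47.6, -4.75, 0, 0, 0, 0], [0, 0, 0, 0, 0, -0.053]]]' | python3 -m inch >/dev/null&& echo '[[[0, 0, 0, 0, 0, 0], [0, 0, 0, 0, 0, 0]]]' | python3 -m inch
python3 - <<'E'
from h import *
np.set_printoptions(precision=2,suppress=True)
s=sense();print(s["ee_pos"],s["force"],s["wrist_torque"],rot(s["ee_rot"]).as_matrix()[:,:2].T)
for n in("wrist","scene"):
    c=camera(n)
    for t,h in dict(hook_tip=s["ee_pos"][2]-199.8-86.8,clip_window=106.2,axle_crest=103.5,clip=92.5,groove=92.5,pick=s["ee_pos"][2]-199.8).items():
      for d in place_of(n,t)[:3]:print(n,t,round(d["confidence"],2),np.array(d["uv"]),ray_at_h(c,d["uv"],h))
    if n=="wrist": cv2.imwrite("pics/g.png",cv2.resize(c["pixels"],(800,600),interpolation=cv2.INTER_CUBIC)[...,::-1])
E
```

```text
time_s: 8.3
ee_pos: [500.5, 171.8, 433.2]
ee_rot: [0.0, 0.569, 0.822, 0.0]
force: [0.1, -0.0, -0.0]
opening: 15.3
gripper_force: 58.4
time_s: 9.68
ee_pos: [598.9, -197.5, 431.8]
ee_rot: [-0.0, 0.548, 0.837, 0.0]
force: [0.2, -0.5, -1.1]
opening: 15.6
gripper_force: 58.4
[ 598.89 -197.49  431.79] [ 0.2  -0.47 -1.15] [ 0.04 -0.02 -0.06] [[-0.4   0.92  0.  ]
 [ 0.92  0.4  -0.  ]]
wrist hook_tip 0.72 [237.  194.7] [ 582.13 -208.89  145.19]
wrist clip_window 0.71 [219.6 180.5] [ 560.14 -212.82  106.2 ]
wrist axle_crest 0.94 [222.1 183.3] [ 563.69 -215.35  103.5 ]
wrist clip 0.51 [222.9 177.5] [ 561.7  -211.67   92.5 ]
wrist clip 0.51 [202.1 160.5] [ 533.33 -202.99   92.5 ]
wrist groove 0.96 [220.  177.6] [ 558.73 -213.09   92.5 ]
wrist pick 0.89 [260.7 225.2] [ 600.94 -196.92  231.99]
scene hook_tip 0.95 [132.7 231. ] [ 578.07 -210.17  145.19]
scene hook_tip 0.71 [257.7 179.6] [561.14  58.15 145.19]
scene hook_tip 0.71 [343.8 212.3] [744.27 116.68 145.19]
scene clip_window 0.65 [130.5 243.8] [ 558.74 -215.07  106.2 ]
scene clip_window 0.41 [316.3 138.5] [418.14 353.25 106.2 ]
scene axle_crest 0.7 [130.3 246.3] [ 561.77 -216.98  103.5 ]
scene clip 0.67 [132.1 248. ] [ 554.36 -213.33   92.5 ]
scene groove 0.74 [129.8 245.3] [ 544.62 -214.29   92.5 ]
scene pick 0.95 [339.  183.7] [766.54  69.39 231.99]
scene pick 0.61 [133.3 191.7] [ 601.44 -200.5   231.99]
scene pick 0.61 [249.4 155.5] [604.45  10.88 231.99]
```

View pics/g.png

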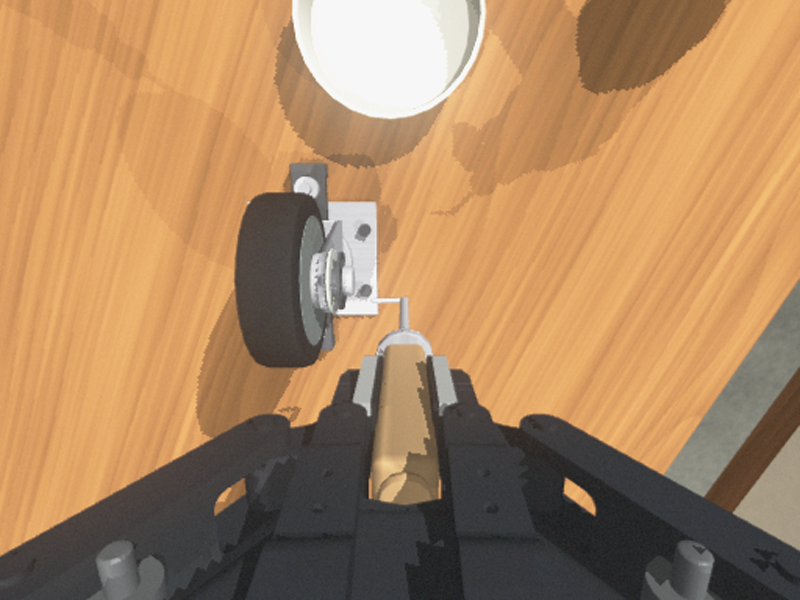

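The pick is held. Its shank bottom is at (405,300), the hook points left with its tip at (372,301), and the axle end is at (350,283). I'll lower to the working height clear of the axle and measure the side offset there.

```bash
echo '[[[0, 0, 20, 0, 0, 0], [0, 0, 15, 0, 0, 0], [0, 0, 3.3, 0, 0, 0], [0, 0, 0, 0, 0, 0], [0, 0, 0, 0, 0, 0]]]' | python3 -m inch
python3 - <<'E'
from h import *
np.set_printoptions(precision=2,suppress=True)
ps=[]
for k in range(3):
  s=sense();c=camera("wrist");z0=s["ee_pos"][2]-199.8
  for t,h in dict(hook_tip=z0-86.8,clip_window=106.2,axle_crest=103.5,clip=92.5,groove=92.5).items():
      d=place_of("wrist",t)[0];print(t,round(d["confidence"],2),np.array(d["uv"]),ray_at_h(c,d["uv"],h))
print(s["ee_pos"],s["force"])
np.savez("ax.npz",**c)
cv2.imwrite("pics/h.png",cv2.resize(c["pixels"][140:230,180:300],(800,600),interpolation=cv2.INTER_CUBIC)[...,::-1])
E
```

```text
time_s: 11.0
ee_pos: [599.3, -198.0, 394.0]
ee_rot: [0.0, 0.547, 0.837, 0.0]
force: [0.3, -1.2, -0.1]
opening: 15.4
gripper_force: 58.4
hook_tip 0.61 [235.  191.1] [ 579.74 -207.04  107.43]
clip_window 0.78 [213.3 187.9] [ 559.63 -212.76  106.2 ]
axle_crest 0.62 [216.8 189.2] [ 563.04 -213.41  103.5 ]
clip 0.71 [212.6 182.7] [ 556.33 -212.12   92.5 ]
groove 0.61 [215.6 188.2] [ 561.13 -216.2    92.5 ]
hook_tip 0.72 [236.8 192.7] [ 581.55 -207.69  107.05]
clip_window 0.52 [212.8 188.8] [ 559.17 -213.54  106.2 ]
axle_crest 0.71 [218.8 192.7] [ 565.74 -215.66  103.5 ]
clip 0.57 [213.9 186.9] [ 558.73 -215.39   92.5 ]
groove 0.78 [217.4 187.1] [ 562.02 -214.18   92.5 ]
hook_tip 0.64 [234.3 194.3] [ 579.82 -210.07  106.77]
clip_window 0.6 [217.3 189.9] [ 563.36 -212.71  106.2 ]
axle_crest 0.68 [216.3 190.4] [ 562.55 -214.36  103.5 ]
clip 0.53 [214.  186.4] [ 558.5  -214.75   92.5 ]
groove 0.92 [217.2 189.4] [ 562.56 -216.35   92.5 ]
[ 599.04 -197.96  393.37] [ 0.15  0.89 -0.9 ]
```

View pics/h.png

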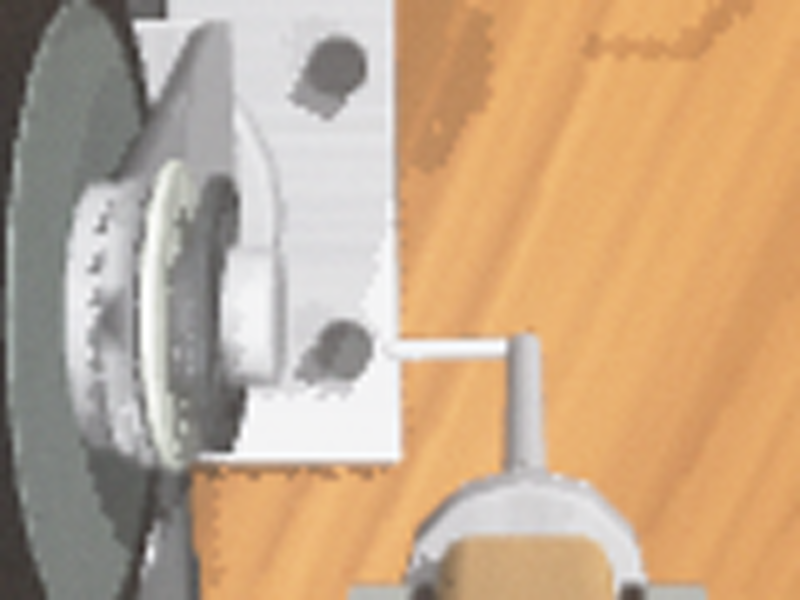

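The hook sits about 1.5–2 mm off the axle line sideways (tip at row 348 against the axle centre at row 315 in the crop). Its height is known from the rack. I'll correct sideways and move in.

```bash
echo '[[[1.8, 0, 0, 0, 0, 0], [0, -5, 0, 0, 0, 0], [0, -3, 0, 0, 0, 0], [0, 0, 0, 0, 0, 0], [0, 0, 0, 0, 0, 0]]]' | python3 -m inch; for i in 1 2 3; do echo '[[[0, 0, 0, 0, 0, 0]]]' | python3 -m inch | grep -E "pos|^force"; done; echo '[[[0, -1.5, 0, 0, 0, 0], [0, -1.5, 0, 0, 0, 0], [0, 0, 0, 0, 0, 0]]]' | python3 -m inch| grep -E "pos|^force";echo '[[[0, -1, 0, 0, 0, 0], [0, 0, 0, 0, 0, 0]]]' | python3 -m inch| grep -E "pos|^force"; echo '[[[0, -1, 0, 0, 0, 0], [0, 0, 0, 0, 0, 0]]]' | python3 -m inch| grep -E "pos|^force"
```

```text
time_s: 12.52
ee_pos: [591.0, -199.6, 393.4]
ee_rot: [0.0, 0.547, 0.837, 0.0]
force: [0.4, 0.1, -1.7]
opening: 15.4
gripper_force: 58.4
ee_pos: [591.1, -199.5, 393.4]
force: [-0.3, -0.8, -0.7]
ee_pos: [591.0, -199.5, 393.4]
force: [1.0, -0.2, -1.7]
ee_pos: [591.0, -199.5, 393.4]
force: [-0.9, -0.5, -0.4]
ee_pos: [588.1, -200.8, 393.4]
force: [-0.6, 0.8, -0.1]
ee_pos: [587.3, -201.1, 393.4]
force: [0.2, 1.3, -0.6]
ee_pos: [586.4, -201.6, 393.4]
force: [0.2, -0.8, -0.3]
```

```bash
cat > chk.py <<'E'
from h import *
import sys
s=sense();F=np.array(s["force"]);f=F[0]*.916+F[1]*.4
print(s["time_s"],np.round(s["ee_pos"],2),"axial %.1f  side %.1f  z %.1f"%(f,-F[0]*.4+F[1]*.916,F[2]))
sys.exit(f>float(sys.argv[1]) or abs(F[2]+.8)>4)
E
c(){ python3 chk.py 2.2; }
echo '[[[0, -1, 0, 0, 0, 0], [0, -1, 0, 0, 0, 0], [0, 0, 0, 0, 0, 0]]]' | python3 -m inch>/dev/null; c && echo '[[[0, -1, 0, 0, 0, 0], [0, 0, 0, 0, 0, 0]]]' | python3 -m inch>/dev/null; c && echo '[[[0, -1, 0, 0, 0, 0], [0, 0, 0, 0, 0, 0]]]' | python3 -m inch>/dev/null && c && echo '[[[0, -0.7, 0, 0, 0, 0], [0, 0, 0, 0, 0, 0]]]' | python3 -m inch>/dev/null && c && echo '[[[0, -0.7, 0, 0, 0, 0], [0, 0, 0, 0, 0, 0]]]' | python3 -m inch>/dev/null && c && echo '[[[0, -0.6, 0, 0, 0, 0], [0, 0, 0, 0, 0, 0]]]' | python3 -m inch>/dev/null && c
```

```text
14.15 [ 584.5  -202.34  393.4 ] axial 0.2  side -0.2  z -0.2
14.15 [ 584.5  -202.34  393.4 ] axial 0.2  side -0.2  z -0.2False
False
```

```bash
sed -i 's/sys.exit(\(.*\))$/sys.exit(int(\1))/' chk.py
c(){ python3 chk.py 2.2; }
echo '[[[0, -1, 0, 0, 0, 0], [0, -1, 0, 0, 0, 0], [0, 0, 0, 0, 0, 0]]]' | python3 -m inch>/dev/null; c && echo '[[[0, -1, 0, 0, 0, 0], [0, 0, 0, 0, 0, 0]]]' | python3 -m inch>/dev/null && c && echo '[[[0, -0.7, 0, 0, 0, 0], [0, 0, 0, 0, 0, 0]]]' | python3 -m inch>/dev/null && c && echo '[[[0, -0.7, 0, 0, 0, 0], [0, 0, 0, 0, 0, 0]]]' | python3 -m inch>/dev/null && c && echo '[[[0, -0.6, 0, 0, 0, 0], [0, 0, 0, 0, 0, 0]]]' | python3 -m inch>/dev/null && c
```

```text
14.525 [ 582.66 -203.18  393.39] axial -0.0  side 0.2  z -0.8
14.775 [ 581.76 -203.52  393.37] axial -0.2  side 0.2  z -0.8
15.025 [ 581.16 -203.83  393.39] axial 1.4  side -0.7  z -0.6
15.275 [ 580.51 -204.08  393.38] axial -0.0  side 0.1  z -1.7
15.525 [ 579.95 -204.36  393.39] axial 0.3  side 0.3  z -1.0
```

```bash
c(){ python3 chk.py 2.0; }
echo '[[[0, -0.5, 0, 0, 0, 0], [0, 0, 0, 0, 0, 0]]]' | python3 -m inch>/dev/null; c && echo '[[[0, -0.5, 0, 0, 0, 0], [0, 0, 0, 0, 0, 0]]]' | python3 -m inch>/dev/null && c && echo '[[[0, -0.5, 0, 0, 0, 0], [0, 0, 0, 0, 0, 0]]]' | python3 -m inch>/dev/null && c && echo '[[[0, -0.5, 0, 0, 0, 0], [0, 0, 0, 0, 0, 0]]]' | python3 -m inch>/dev/null && c && echo '[[[0, -0.5, 0, 0, 0, 0], [0, 0, 0, 0, 0, 0]]]' | python3 -m inch>/dev/null && c && echo '[[[0, -0.4, 0, 0, 0, 0], [0, 0, 0, 0, 0, 0]]]' | python3 -m inch>/dev/null && c && echo '[[[0, -0.4, 0, 0, 0, 0], [0, 0, 0, 0, 0, 0]]]' | python3 -m inch>/dev/null && c && echo '[[[0, -0.4, 0, 0, 0, 0], [0, 0, 0, 0, 0, 0]]]' | python3 -m inch>/dev/null && c
```

```text
15.775 [ 579.51 -204.56  393.42] axial -0.1  side 0.9  z -1.8
16.025 [ 579.06 -204.73  393.38] axial 0.0  side 0.3  z -0.6
16.275 [ 578.6  -204.92  393.41] axial 0.4  side -0.2  z 0.3
16.525 [ 578.15 -205.12  393.4 ] axial -0.4  side -0.0  z -0.0
16.775 [ 577.7  -205.32  393.4 ] axial 0.4  side -0.3  z -1.4
17.025 [ 577.33 -205.5   393.4 ] axial 0.5  side 0.5  z -0.8
17.275 [ 576.96 -205.66  393.36] axial 1.2  side 0.2  z -0.2
17.525 [ 576.59 -205.82  393.37] axial -0.1  side -0.3  z -0.8
```

```bash
c(){ python3 chk.py 1.8; }
echo '[[[0, -0.4, 0, 0, 0, 0], [0, 0, 0, 0, 0, 0]]]' | python3 -m inch>/dev/null; c && echo '[[[0, -0.4, 0, 0, 0, 0], [0, 0, 0, 0, 0, 0]]]' | python3 -m inch>/dev/null && c && echo '[[[0, -0.4, 0, 0, 0, 0], [0, 0, 0, 0, 0, 0]]]' | python3 -m inch>/dev/null && c && echo '[[[0, -0.4, 0, 0, 0, 0], [0, 0, 0, 0, 0, 0]]]' | python3 -m inch>/dev/null && c && echo '[[[0, -0.4, 0, 0, 0, 0], [0, 0, 0, 0, 0, 0]]]' | python3 -m inch>/dev/null && c && echo '[[[0, -0.4, 0, 0, 0, 0], [0, 0, 0, 0, 0, 0]]]' | python3 -m inch>/dev/null && c && echo '[[[0, -0.4, 0, 0, 0, 0], [0, 0, 0, 0, 0, 0]]]' | python3 -m inch>/dev/null && c && echo '[[[0, -0.4, 0, 0, 0, 0], [0, 0, 0, 0, 0, 0]]]' | python3 -m inch>/dev/null && c
```

```text
17.775 [ 576.22 -205.98  393.38] axial -0.1  side -0.4  z -0.8
18.025 [ 575.84 -206.13  393.37] axial 0.2  side -0.1  z -0.6
18.275 [ 575.48 -206.31  393.36] axial 0.3  side -0.1  z 0.1
18.525 [ 575.11 -206.48  393.39] axial -0.4  side 1.0  z -0.1
18.775 [ 574.74 -206.62  393.37] axial 0.1  side 0.3  z -0.7
19.025 [ 574.38 -206.76  393.36] axial -0.1  side -0.1  z -1.2
19.275 [ 574.01 -206.94  393.36] axial -0.3  side 0.1  z -0.8
19.525 [ 573.63 -207.1   393.36] axial -0.5  side -0.5  z -1.2
```

```bash
c(){ python3 chk.py 1.6; }
echo '[[[0, -0.4, 0, 0, 0, 0], [0, 0, 0, 0, 0, 0]]]' | python3 -m inch>/dev/null; c && echo '[[[0, -0.4, 0, 0, 0, 0], [0, 0, 0, 0, 0, 0]]]' | python3 -m inch>/dev/null && c && echo '[[[0, -0.4, 0, 0, 0, 0], [0, 0, 0, 0, 0, 0]]]' | python3 -m inch>/dev/null && c && echo '[[[0, -0.4, 0, 0, 0, 0], [0, 0, 0, 0, 0, 0]]]' | python3 -m inch>/dev/null && c && echo '[[[0, -0.4, 0, 0, 0, 0], [0, 0, 0, 0, 0, 0]]]' | python3 -m inch>/dev/null && c && echo '[[[0, -0.4, 0, 0, 0, 0], [0, 0, 0, 0, 0, 0]]]' | python3 -m inch>/dev/null && c && echo '[[[0, -0.4, 0, 0, 0, 0], [0, 0, 0, 0, 0, 0]]]' | python3 -m inch>/dev/null && c && echo '[[[0, -0.4, 0, 0, 0, 0], [0, 0, 0, 0, 0, 0]]]' | python3 -m inch>/dev/null && c
```

```text
19.775 [ 573.29 -207.28  393.39] axial -0.6  side 0.1  z -1.2
20.025 [ 572.93 -207.42  393.4 ] axial -0.3  side 0.6  z -0.9
20.275 [ 572.55 -207.6   393.4 ] axial -0.2  side -0.4  z -0.4
20.525 [ 572.18 -207.73  393.36] axial 0.5  side 1.3  z -1.1
20.775 [ 571.81 -207.88  393.37] axial 0.4  side -0.0  z -1.3
21.025 [ 571.45 -208.08  393.38] axial -0.4  side 0.1  z -1.2
21.275 [ 571.09 -208.22  393.37] axial 0.1  side -1.1  z -0.5
21.525 [ 570.72 -208.39  393.39] axial 0.1  side -0.0  z -1.9
```

Run:
```python
from h import *
c=camera("wrist")
cv2.imwrite("pics/i.png",cv2.resize(c["pixels"][150:225,180:280],(800,600),interpolation=cv2.INTER_CUBIC)[...,::-1])
```

```text
(no output)
```

View pics/i.png

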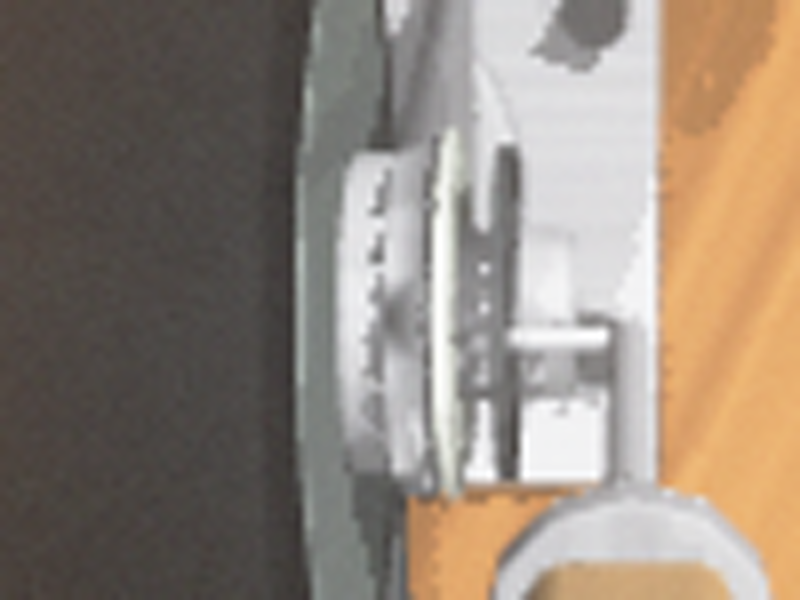

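The hook (row 335) passes from the shank at column 612, behind the clip's back (columns 495–520), with the pale shield's face at about column 465. So the tip is in the gap with about 1 mm left. Continuing in fine steps.

```bash
c(){ python3 chk.py 1.4; }
echo '[[[0, -0.3, 0, 0, 0, 0], [0, 0, 0, 0, 0, 0]]]' | python3 -m inch>/dev/null; c && echo '[[[0, -0.3, 0, 0, 0, 0], [0, 0, 0, 0, 0, 0]]]' | python3 -m inch>/dev/null && c && echo '[[[0, -0.3, 0, 0, 0, 0], [0, 0, 0, 0, 0, 0]]]' | python3 -m inch>/dev/null && c && echo '[[[0, -0.3, 0, 0, 0, 0], [0, 0, 0, 0, 0, 0]]]' | python3 -m inch>/dev/null && c && echo '[[[0, -0.3, 0, 0, 0, 0], [0, 0, 0, 0, 0, 0]]]' | python3 -m inch>/dev/null && c && echo '[[[0, -0.3, 0, 0, 0, 0], [0, 0, 0, 0, 0, 0]]]' | python3 -m inch>/dev/null && c && echo '[[[0, -0.3, 0, 0, 0, 0], [0, 0, 0, 0, 0, 0]]]' | python3 -m inch>/dev/null && c
```

```text
21.825 [ 570.45 -208.49  393.38] axial -0.2  side -0.2  z -0.8
22.075 [ 570.19 -208.63  393.38] axial -0.2  side 0.4  z -0.3
22.325 [ 569.9  -208.75  393.39] axial 0.3  side -0.6  z -2.0
22.575 [ 569.68 -208.85  393.39] axial 0.1  side 0.1  z -0.6
22.825 [ 569.43 -208.96  393.43] axial 1.3  side -0.0  z -0.9
23.075 [ 569.2  -209.06  393.45] axial 1.7  side -0.4  z -1.0
```

```bash
for i in 1 2 3 4; do echo '[[[0, 0, 0, 0, 0, 0]]]' | python3 -m inch>/dev/null; python3 chk.py 9; done
```

```text
23.2 [ 569.19 -209.06  393.44] axial 1.0  side -1.0  z -0.9
23.325 [ 569.17 -209.08  393.43] axial 1.6  side 0.3  z -1.1
23.45 [ 569.16 -209.07  393.44] axial 2.0  side -0.5  z -1.2
23.575 [ 569.16 -209.08  393.4 ] axial 1.9  side -0.2  z -0.1
```

```bash
echo '[[[0, -0.3, 0, 0, 0, 0], [0, 0, 0, 0, 0, 0]]]' | python3 -m inch>/dev/null; python3 chk.py 9; for i in 1 2; do echo '[[[0, 0, 0, 0, 0, 0]]]' | python3 -m inch>/dev/null; python3 chk.py 9; done
```

```text
23.825 [ 568.93 -209.2   393.46] axial 2.4  side 0.5  z -1.4
23.95 [ 568.9  -209.2   393.43] axial 2.3  side -0.6  z -0.9
24.075 [ 568.9  -209.23  393.45] axial 3.2  side 0.4  z -0.5
```

The hook is touching the shield at about 2.6 N, with the force rising on each step. I'll ease off slightly and pull straight up.

```bash
m(){ python3 chk.py 9; }
echo '[[[0, 0.4, 0, 0, 0, 0], [0, 0.4, 0, 0, 0, 0], [0, 0, 0, 0, 0, 0]]]' | python3 -m inch>/dev/null; m
echo '[[[0, 0, -0.7, 0, 0, 0], [0, 0, -0.7, 0, 0, 0], [0, 0, 0, 0, 0, 0]]]' | python3 -m inch>/dev/null; m
echo '[[[0, 0, -0.7, 0, 0, 0], [0, 0, -0.7, 0, 0, 0], [0, 0, 0, 0, 0, 0]]]' | python3 -m inch>/dev/null; m
echo '[[[0, 0, -0.7, 0, 0, 0], [0, 0, -0.7, 0, 0, 0]]]' | python3 -m inch>/dev/null; m
```

```text
24.45 [ 569.43 -208.94  393.3 ] axial 1.8  side -0.3  z -0.2
24.825 [ 569.47 -208.9   394.75] axial 1.1  side 0.2  z -0.9
25.2 [ 569.44 -208.87  395.86] axial 1.0  side 0.4  z -5.8
25.45 [ 569.35 -208.83  396.98] axial 1.4  side -0.0  z -9.9
```

```bash
m(){ python3 chk.py 9; }
echo '[[[0, 0.5, 0, 0, 0, 0], [0, 0, 0, 0, 0, 0]]]' | python3 -m inch>/dev/null; m
echo '[[[0, 0, -0.7, 0, 0, 0], [0, 0, -0.7, 0, 0, 0]]]' | python3 -m inch>/dev/null; m
echo '[[[0, 0, -0.7, 0, 0, 0], [0, 0, -0.7, 0, 0, 0]]]' | python3 -m inch>/dev/null; m
echo '[[[0, 0, -0.7, 0, 0, 0], [0, 0, -0.7, 0, 0, 0]]]' | python3 -m inch>/dev/null; m
```

```text
25.7 [ 569.81 -208.67  397.29] axial -0.2  side -1.0  z -9.5
25.95 [ 569.85 -208.69  398.79] axial -0.3  side -1.0  z -10.4
26.2 [ 569.97 -208.71  400.44] axial -0.5  side -0.1  z -10.0
26.45 [ 570.09 -208.72  402.08] axial 0.1  side -0.5  z -6.9
```

```bash
m(){ python3 chk.py 9; }
echo '[[[0, 0, -0.7, 0, 0, 0], [0, 0, -0.7, 0, 0, 0]]]' | python3 -m inch>/dev/null; m
echo '[[[0, 0, -1, 0, 0, 0], [0, 0, -1, 0, 0, 0]]]' | python3 -m inch>/dev/null; m
echo '[[[0, 0, -1.5, 0, 0, 0], [0, 0, -1.5, 0, 0, 0], [0, 0, -1.5, 0, 0, 0], [0, 0, -1.5, 0, 0, 0]]]' | python3 -m inch>/dev/null; m
echo '[[[0, 0, -1.5, 0, 0, 0], [0, 0, -1.5, 0, 0, 0], [0, 0, -1.5, 0, 0, 0], [0, 0, -1.5, 0, 0, 0]]]' | python3 -m inch>/dev/null; m
```

```text
26.7 [ 570.28 -208.79  403.93] axial 0.2  side -1.0  z -4.7
26.95 [ 570.28 -208.78  405.93] axial -1.1  side 0.5  z -0.5
27.45 [ 570.   -208.74  411.29] axial -0.1  side -0.1  z -1.6
27.95 [ 569.99 -208.71  417.28] axial 0.3  side 0.7  z -1.7
```

```bash
m(){ python3 chk.py 9; }
echo '[[[0, 0, -2.5, 0, 0, 0], [0, 0, -4, 0, 0, 0], [0, 0, -5, 0, 0, 0], [0, 0, -5, 0, 0, 0], [0, 0, -5, 0, 0, 0]]]' | python3 -m inch>/dev/null; m
echo '[[[0, 0, -4, 0, 0, 0], [0, 0, -2.5, 0, 0, 0], [0, 0, -1, 0, 0, 0], [0, 0, 0, 0, 0, 0]]]' | python3 -m inch>/dev/null; m
python3 - <<'E'
from h import *
np.set_printoptions(precision=1,suppress=True)
s=sense();z0=s["ee_pos"][2]-199.8;print(rot(s["ee_rot"]).as_matrix()[:2,:2])
for n in("wrist","scene","top"):
    c=camera(n)
    for t,h in dict(hook_tip=z0-86.8,clip=z0-86.8-15,dish=0).items():
        for d in place_of(n,t)[:2]:
            print(n,t,round(d["confidence"],2),np.array(d["uv"]),ray_at_h(c,d["uv"],h))
    if n=="wrist": cv2.imwrite("pics/j.png",cv2.resize(c["pixels"][130:250,150:310],(800,600),interpolation=cv2.INTER_CUBIC)[...,::-1])
    P=cloud(c);m=(P[...,2]>28)&(P[...,2]<38)&(np.hypot(P[...,0]-511,P[...,1]+25)<85)
    q=P[m][:,:2].astype(np.float32)
    if len(q)>30: print("rim",len(q),cv2.minEnclosingCircle(q),q.mean(0))
E
```

```text
28.575 [ 570.01 -208.69  439.14] axial 0.3  side -0.5  z -1.8
29.075 [ 569.98 -208.68  446.14] axial -0.2  side 1.0  z -1.4
[[-0.4  0.9]
 [ 0.9  0.4]]
wrist hook_tip 0.97 [234.9 192.2] [ 550.5 -218.6  159.5]
wrist clip 0.53 [245.3 184.4] [ 557.3 -211.2  144.5]
wrist dish 0.96 [275.3  22.3] [515.  -26.5   0. ]
rim 827 ((512.742431640625, -28.945308685302734), 71.6585464477539) [526.9 -58.3]
scene hook_tip 0.9 [341.9 211.5] [754.   99.8 159.5]
scene hook_tip 0.87 [256.8 181.7] [586.8  38.3 159.5]
scene clip 0.61 [112.  150.8] [ 244.  -147.   144.5]
scene clip 0.58 [127.  227.2] [ 561.2 -214.5  144.5]
scene dish 0.94 [214.  236.1] [506.5 -25.6   0. ]
rim 475 ((512.8938598632812, -29.412487030029297), 72.66946411132812) [514.1 -31.7]
top hook_tip 0.68 [355.1 178.3] [ 555.2 -217.1  159.5]
top hook_tip 0.42 [170.4 172. ] [567.5 239.9 159.5]
top clip 0.49 [351.1 177.8] [ 559.4 -211.5  144.5]
top dish 0.63 [271. 203.] [513.  -17.5   0. ]
rim 258 ((510.741455078125, -28.81749725341797), 71.6232681274414) [512.1 -32.1]
```

View pics/j.png

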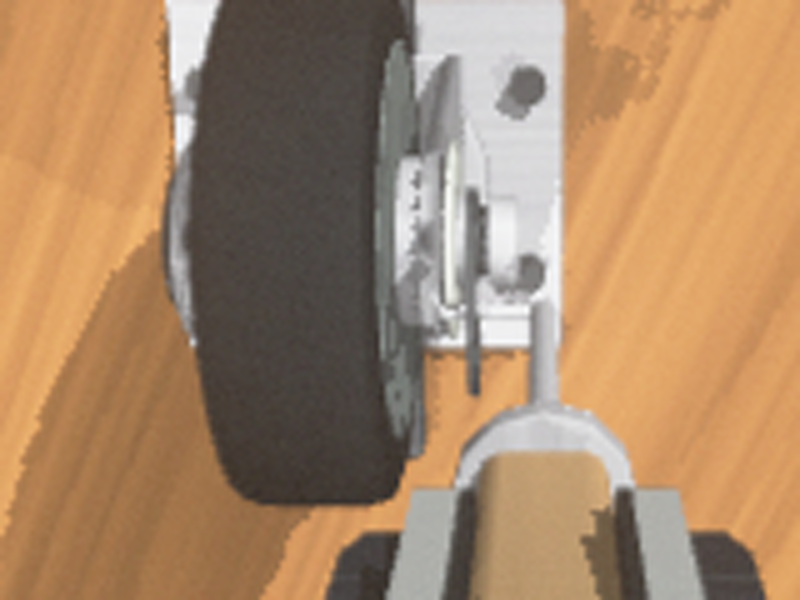

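The clip (dark ring edge at (473,290)) hangs on the hook and is clear of the axle. Carry it gently over the dish, whose centre is about (512,-28).

```bash
echo '[[[4, 0.4, 0, 0, 0, 0], [10, 1, 0, 0, 0, 0], [17, 1.7, 0, 0, 0, 0], [22, 2.2, 0, 0, 0, 0], [25, 2.5, 0, 0, 0, 0]]]' | python3 -m inch>/dev/null
echo '[[[25, 2.5, 0, 0, 0, 0], [25, 2.5, 0, 0, 0, 0], [22, 2.2, 0, 0, 0, 0], [17, 1.7, 0, 0, 0, 0], [11, 1.1, 0, 0, 0, 0]]]' | python3 -m inch>/dev/null
echo '[[[6, 0.5, 0, 0, 0, 0], [4.7, 0.4, 0, 0, 0, 0], [0, 0, 4, 0, 0, 0], [0, 0, 10, 0, 0, 0], [0, 0, 17, 0, 0, 0]]]' | python3 -m inch>/dev/null
echo '[[[0, 0, 18, 0, 0, 0], [0, 0, 18, 0, 0, 0], [0, 0, 13, 0, 0, 0], [0, 0, 7, 0, 0, 0], [0, 0, 3, 0, 0, 0]]]' | python3 -m inch>/dev/null
python3 chk.py 9
python3 - <<'E'
from h import *
np.set_printoptions(precision=1,suppress=True)
s=sense();z0=s["ee_pos"][2]-199.8
c=camera("wrist")
for t,h in dict(hook_tip=z0-86.8,clip=z0-101.8,dish=0).items():
    for d in place_of("wrist",t)[:2]: print(t,round(d["confidence"],2),np.array(d["uv"]),ray_at_h(c,d["uv"],h))
P=cloud(c);m=(P[...,2]>28)&(P[...,2]<38)&(np.hypot(P[...,0]-511,P[...,1]+28)<85)
print("rim",m.sum(),cv2.minEnclosingCircle(P[m][:,:2].astype(np.float32)))
E
```

```text
32.175 [511.54 -28.36 355.78] axial -0.3  side -0.6  z -1.3
hook_tip 0.65 [235.6 191.9] [492.4 -37.8  69.2]
hook_tip 0.31 [257.7 262.9] [541.8 -98.3  69.2]
clip 0.49 [243.6 189.1] [499.1 -36.   54.2]
dish 0.89 [260.2 175.4] [513.4 -26.5  -0. ]
dish 0.32 [496.5  96.1] [716.6 159.9   0. ]
rim 1688 ((512.8341674804688, -28.892362594604492), 71.76905822753906)
```

```bash
echo '[[[0, 0, 12, 0, 0, 0], [0, 0, 12, 0, 0, 0], [0, 0, 6, 0, 0, 0], [0, 0, 2.5, 0, 0, 0], [0, 0, 0, 0, 0, 0]]]' | python3 -m inch>/dev/null; python3 chk.py 9
echo '[[[0, 2, 1.2, 0, 0, 0], [0, 3, 1.2, 0, 0, 0], [0, 4, 1.2, 0, 0, 0], [0, 4, 1.7, 0, 0, 0], [0, 3.5, 2.2, 0, 0, 0]]]' | python3 -m inch>/dev/null; python3 chk.py 9
echo '[[[0, 3, 2.5, 0, 0, 0], [0, 3, 3, 0, 0, 0], [0, 2.5, 3.3, 0, 0, 0], [0, 2, 3.5, 0, 0, 0], [0, 1.5, 3.5, 0, 0, 0]]]' | python3 -m inch>/dev/null; python3 chk.py 9
echo '[[[0, 1, 3, 0, 0, 0], [0, 0, 1, 0, 0, 0], [0, 0, 0, 0, 0, 0]]]' | python3 -m inch>/dev/null; python3 chk.py 9
python3 - <<'E'
from h import *
np.set_printoptions(precision=1,suppress=True)
s=sense();c=camera("wrist");np.savez("d1.npz",**c)
for t,h in dict(hook_tip=8,clip=6).items():
    for d in place_of("wrist",t)[:2]: print(t,round(d["confidence"],2),np.array(d["uv"]),ray_at_h(c,d["uv"],h))
o=outline_of("wrist","clip")
P=cloud(c)
for d in o[:1]:
    q=P[d["region"]];print(len(q),np.percentile(q,[2,50,98],axis=0))
E
```

```text
33.0 [511.53 -28.32 323.54] axial -0.5  side 0.2  z -0.9
33.625 [526.94 -21.57 316.08] axial 0.6  side -0.4  z -0.9
34.25 [537.67 -16.85 300.1 ] axial 0.5  side 0.9  z -1.0
34.625 [538.48 -16.51 296.36] axial 0.3  side 0.3  z -1.6
hook_tip 0.61 [236.3 190.8] [519.7 -25.1   8. ]
clip 0.8 [234.3 190.1] [517.7 -25.8   6. ]
665 [[502.1 -46.6   4. ]
 [522.3 -20.    9.7]
 [537.   -7.1  13.1]]
```

```bash
echo '[[[0, 0, 1.2, 0, 0, 0], [0, 2, 0, 0, 0, 0], [0, 4, 0, 0, 0, 0], [0, 5, 0, 0, 0, 0], [0, 5, 0, 0, 0, 0]]]' | python3 -m inch>/dev/null; python3 chk.py 9
echo '[[[0, 5, 0, 0, 0, 0], [0, 4, 0, 0, 0, 0], [0, 0, 0, 0, 0, 0]]]' | python3 -m inch>/dev/null; python3 chk.py 9
python3 - <<'E'
from h import *
np.set_printoptions(precision=1,suppress=True)
c=camera("wrist");np.savez("d2.npz",**c)
for t,h in dict(hook_tip=8,clip=6,dish=0).items():
    for d in place_of("wrist",t)[:2]: print(t,round(d["confidence"],2),np.array(d["uv"]),ray_at_h(c,d["uv"],h))
P=cloud(c)
d=outline_of("wrist","clip")[0];q=P[d["region"]];print(len(q),np.percentile(q,[2,50,98],axis=0))
cv2.imwrite("pics/k.png",cv2.resize(c["pixels"][130:250,150:310],(800,600),interpolation=cv2.INTER_CUBIC)[...,::-1])
E
```

```text
35.45 [553.62  -9.88 295.18] axial -0.1  side 0.0  z -0.8
35.825 [561.69  -6.33 295.16] axial -0.5  side 0.3  z -1.5
hook_tip 0.76 [234.1 192.4] [541.7 -17.    8. ]
clip 0.91 [233.4 189.4] [540. -15.   6.]
dish 0.96 [205.1 186.3] [513.5 -24.9   0. ]
502 [[526.7 -35.8   6.2]
 [545.6  -8.9   9.1]
 [559.9   3.6  12. ]]
```

The clip followed the hook by friction and still lies on it. I'll move back towards the middle of the dish and dip the hook's tip by tilting the pick about the tip, so the clip can slide off.

```bash
cat > look.py <<'E'
from h import *
np.set_printoptions(precision=1,suppress=True)
s=sense();Rt=rot(s["ee_rot"]).as_matrix();p=s["ee_pos"]
print("tip",p+Rt@[0,-20,286.6],"root",p+Rt@[0,0,287.8])
c=camera("wrist");P=cloud(c)
for n in("wrist","scene","top"):
    if n!="wrist": c=camera(n);P=cloud(c)
    for d in outline_of(n,"clip")[:1]:
        q=P[d["region"]]
        if len(q)>8: print(n,round(d["confidence"],2),len(q),np.percentile(q,[3,50,97],axis=0).round(1).tolist())
    for d in place_of(n,"clip")[:1]: print("   place",round(d["confidence"],2),ray_at_h(c,d["uv"],6))
E
echo '[[[0, -4, 0, 0, 0, 0], [0, -7, 0, 0, 0, 0], [0, -7, 0, 0, 0, 0], [0, -5, 0, 0, 0, 0], [0, -2, 0, 0, 0, 0]]]' | python3 -m inch>/dev/null; python3 chk.py 9
echo '[[[0, -28.7, -0.6, -0.1, 0, 0], [0, -28.7, -0.6, -0.1, 0, 0], [0, -28.7, -0.6, -0.1, 0, 0], [0, -28.7, -0.6, -0.1, 0, 0], [0, -28.7, -0.6, -0.1, 0, 0]]]' | python3 -m inch>/dev/null; echo '[[[0, 0, 0, 0, 0, 0], [0, 0, 0, 0, 0, 0]]]' | python3 -m inch;python3 chk.py 9
python3 look.py
```

```text
36.7 [538.14 -16.7  295.24] axial -0.5  side 0.3  z -0.5
time_s: 37.58
ee_pos: [420.9, -67.6, 274.1]
ee_rot: [0.122, 0.532, 0.815, 0.194]
force: [-0.2, 0.5, -0.8]
opening: 15.4
gripper_force: 59.8
37.575 [420.94 -67.56 274.14] axial 0.1  side 0.5  z -0.8
tip [520.6 -21.2   8.7] root [537.5 -13.8  16.5]
wrist 0.6 745 [[498.0, -47.9, 3.8], [516.6, -24.3, 10.6], [532.7, -9.1, 15.6]]
   place 0.58 [513.5 -25.3   6. ]
scene 0.55 98 [[498.9, -49.5, 4.5], [516.3, -31.3, 11.5], [531.2, -11.7, 17.0]]
   place 0.43 [508.3 -30.4   6. ]
top 0.58 1750 [[467.9, -280.6, 1.8], [508.3, -213.2, 94.6], [569.2, -162.5, 153.8]]
   place 0.39 [521.8 -31.3   6. ]
```

```bash
echo '[[[0, -0.6, 1.1, 0, 0, 0], [0, 1.8, 0.95, 0, 0, 0], [0, 2.6, 1.45, 0, 0, 0], [0, 2.6, 1.45, 0, 0, 0], [0, 2.6, 1.45, 0, 0, 0]]]' | python3 -m inch>/dev/null; python3 chk.py 9
echo '[[[0, 2.6, 1.45, 0, 0, 0], [0, 2.6, 1.45, 0, 0, 0], [0, 2.6, 1.45, 0, 0, 0], [0, 0, 0, 0, 0, 0]]]' | python3 -m inch>/dev/null; python3 chk.py 9
python3 look.py
```

```text
38.65 [430.37 -62.86 272.03] axial 0.7  side 0.1  z -0.9
39.15 [438.44 -59.25 271.61] axial 0.4  side -0.2  z -0.7
tip [538.2 -12.6   6.3] root [555.1  -5.2  14.1]
wrist 0.64 718 [[497.0, -47.9, 3.9], [516.7, -21.0, 6.4], [531.2, -8.9, 7.7]]
   place 0.71 [513.3 -27.7   6. ]
scene 0.5 26 [[499.5, -46.5, 5.3], [518.0, -19.3, 7.2], [529.9, -11.1, 9.3]]
   place 0.54 [504.9 -19.    6. ]
   place 0.45 [518.6 -23.8   6. ]
```

The clip now lies flat in the dish (z 4–8 mm) and the hook is clear of it. Lift and straighten the pick.

```bash
echo '[[[0, 4.8, -8.8, 0, 0, 0], [0, 9.6, -17.6, 0, 0, 0], [0, 14.4, -26.3, 0, 0, 0], [0, 14.4, -26.3, 0, 0, 0], [0, 14.4, -26.3, 0, 0, 0]]]' | python3 -m inch>/dev/null
echo '[[[0, 28.5, 3.4, 0.1, 0, 0], [0, 28.5, 3.4, 0.1, 0, 0], [0, 28.5, 3.4, 0.1, 0, 0], [0, 28.5, 3.4, 0.1, 0, 0], [0, 28.5, 3.4, 0.1, 0, 0]]]' | python3 -m inch>/dev/null
echo '[[[0, 0, 0, 0, 0, 0], [0, 0, 0, 0, 0, 0]]]' | python3 -m inch
python3 look.py
```

```text
time_s: 41.1
ee_pos: [570.6, -1.6, 411.5]
ee_rot: [-0.014, 0.545, 0.838, -0.013]
force: [-0.4, -0.4, -0.8]
opening: 15.3
gripper_force: 60.0
tip [541.7 -11.7 125.8] root [559.9  -3.6 123.9]
wrist 0.7 128 [[498.9, -45.5, 3.8], [517.9, -16.0, 6.7], [528.9, -8.4, 8.1]]
   place 0.71 [365.7  24.9   6. ]
scene 0.62 275 [[467.3, 239.1, 32.6], [475.2, 244.8, 152.7], [479.6, 257.3, 198.6]]
   place 0.45 [504.9 -16.7   6. ]
```

```bash
cat > tgt.py <<'E'
from h import *
import sys
np.set_printoptions(precision=3,suppress=True)
s=sense();A=rot(s["ee_rot"]);B=rot([0,.5692,.8222,0])
print("rotvec",(A.inv()*B).as_rotvec(),"then shift",B.inv().apply(np.array(eval(sys.argv[1]))-s["ee_pos"]),s["ee_pos"],s["force"])
E
python3 tgt.py "[500.7,171.9,434]"
```

```text
rotvec [-0.037 -0.007  0.058] then shift [187.244  -4.833 -21.796] [571.138  -1.657 412.204] [-0.022  0.06  -1.749]
```

```bash
echo '[[[0, 0, -10, -0.037, -0.007, 0.058], [20, -1, -4, 0, 0, 0], [37, -1, -4, 0, 0, 0], [45, -1, -4, 0, 0, 0], [45, -1, 0, 0, 0, 0]]]' | python3 -m inch>/dev/null
echo '[[[30, -0.8, 0, 0, 0, 0], [10, 0, 0, 0, 0, 0], [0, 0, 0, 0, 0, 0], [0, 0, 0, 0, 0, 0]]]' | python3 -m inch
python3 tgt.py "[500.7,171.9,434]"
```

```text
time_s: 42.68
ee_pos: [501.5, 171.4, 433.9]
ee_rot: [0.0, 0.569, 0.822, -0.0]
force: [0.2, -0.1, -0.8]
opening: 15.3
gripper_force: 59.9
rotvec [-0.  0.  0.] then shift [ 0.807 -0.595 -0.076] [501.541 171.355 433.924] [ 0.168 -0.134 -0.813]
```

```bash
echo '[[[0.8, -0.6, 0, 0, 0, 0], [0, 0, 8, 0, 0, 0], [0, 0, 12, 0, 0, 0], [0, 0, 15, 0, 0, 0], [0, 0, 10, 0, 0, 0]]]' | python3 -m inch>/dev/null; python3 chk.py 9 && echo '[[[0, 0, 10, 0, 0, 0], [0, 0, 15, 0, 0, 0], [0, 0, 15, 0, 0, 0], [0, 0, 15, 0, 0, 0], [0, 0, 10, 0, 0, 0]]]' | python3 -m inch>/dev/null&& python3 chk.py 9 && echo '[[[0, 0, 6, 0, 0, 0], [0, 0, 3, 0, 0, 0], [0, 0, 0, 0, 0, 0]]]' | python3 -m inch && python3 tgt.py "[500.7,171.9,311.8]"
```

```text
43.3 [500.2  172.32 387.37] axial -0.4  side -0.5  z -1.0
43.925 [500.3  172.4  322.73] axial 0.2  side -0.2  z -0.8
time_s: 44.3
ee_pos: [500.5, 172.5, 315.0]
ee_rot: [-0.0, 0.569, 0.822, -0.0]
force: [-0.2, -0.1, -0.7]
opening: 15.1
gripper_force: 59.9
rotvec [-0. -0.  0.] then shift [-0.615 -0.069  3.244] [500.548 172.5   315.044] [-0.208 -0.13  -0.7  ]
```

```bash
echo '[[[-0.6, 0, 1.5, 0, 0, 0], [0, 0, 1, 0, 0, 0], [0, 0, 0, 0, 0, 0]]]' | python3 -m inch>/dev/null; python3 chk.py 9 && echo '[[[0, 0, 0.4, 0, 0, 0], [0, 0, 0.3, 0, 0, 0], [0, 0, 0, 0, 0, 0]]]' | python3 -m inch>/dev/null; python3 chk.py 9
```

```text
44.675 [500.68 171.89 312.54] axial 1.1  side -0.1  z -1.7
45.05 [500.71 171.91 311.87] axial -0.5  side 0.2  z 1.7
```

```bash
echo '[[[0, 0, 0, 0, 0, 0], [0, 0, 0, 0, 0, 0], [0, 0, 0, 0, 0, 0], [0, 0, 0, 0, 0, 0], [0, 0, 0, 0, 0, 0]]]' | python3 -m inch 60; echo '[[[0, 0, -6, 0, 0, 0], [0, 0, -20, 0, 0, 0], [0, 0, -40, 0, 0, 0], [0, 0, -50, 0, 0, 0], [0, 0, -50, 0, 0, 0]]]' | python3 -m inch >/dev/null; echo '[[[0, 0, 0, 0, 0, 0], [0, 0, 0, 0, 0, 0]]]' | python3 -m inch
python3 look.py
python3 - <<'E'
from h import *
np.set_printoptions(precision=1,suppress=True)
c=camera("wrist")
for t,h in dict(pick=112,pick_grip=157,dish=0).items():
    for d in place_of("wrist",t)[:3]: print(t,round(d["confidence"],2),ray_at_h(c,d["uv"],h))
P=cloud(c);m=(P[...,2]>193)&(P[...,2]<206)&(np.hypot(P[...,0]-500,P[...,1]-171)<30)
print(cv2.minAreaRect(P[m][:,:2].astype(np.float32)),P[m][:,2].max())
m=(P[...,2]>28)&(P[...,2]<38)&(np.hypot(P[...,0]-511,P[...,1]+28)<85)
if m.sum()>5: print("rim",m.sum(),cv2.minEnclosingCircle(P[m][:,:2].astype(np.float32)))
E
```

```text
time_s: 45.68
ee_pos: [500.7, 171.9, 311.8]
ee_rot: [-0.0, 0.569, 0.822, -0.0]
force: [-0.0, -0.0, -0.0]
opening: 59.9
gripper_force: 0.0
time_s: 46.55
ee_pos: [500.4, 171.8, 477.6]
ee_rot: [-0.0, 0.569, 0.822, -0.0]
force: [-0.7, 0.2, -1.0]
opening: 59.7
gripper_force: 0.0
tip [481.6 164.7 191. ] root [500.4 171.8 189.8]
wrist 0.5 97 [[499.3, -48.8, 4.0], [516.6, -39.6, 6.2], [528.6, -11.1, 8.1]]
   place 0.59 [512.8 -21.3   6. ]
scene 0.44 79 [[497.9, -49.2, 4.8], [517.3, -27.1, 7.2], [530.7, -12.1, 8.8]]
   place 0.43 [499. -23.   6.]
top 0.54 19 [[509.3, -46.1, 2.8], [515.5, -37.2, 5.5], [526.8, -11.3, 8.6]]
   place 0.46 [526.1 -23.5   6. ]
pick 0.96 [595.  256.5 112. ]
pick 0.83 [378.7 174.  112. ]
pick 0.66 [505.7 173.3 112. ]
pick_grip 0.94 [497.9 168.3 157. ]
pick_grip 0.8 [594.6 257.4 157. ]
pick_grip 0.66 [378.8 173.2 157. ]
dish 0.66 [511.7 -21.7   0. ]
((501.7910461425781, 171.6337432861328), (15.123650550842285, 14.43048095703125), 20.509862899780273) 201.07169835267578
rim 590 ((513.6220703125, -28.39928436279297), 72.01142120361328)
```

The pick hangs upright in its slot (same top height and place as before), and the clip lies flat in the dish.

```bash
python3 -c "from bench import job_done; print(job_done())"
```

```text
the job is handed in; nothing more can be done
None
```

The job is handed in at about 47 s of the 67 s allowed: the hook touched the shield at roughly 2.6–3.2 N, the clip came off and now lies flat in the white dish (dragged a little inside it while being laid down), and the pick hangs upright in its own slot.

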